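Clamp a resin test bar in the thickness gauge to the first slip of its clutch knob

TASK

Take the amber resin bar from the cork mat and slide it lengthwise into the thickness gauge, along the bed between the guides and under the spindle, until it rests gently against the brass stop. Then turn the black knob on top clockwise until its slip clutch first gives while the spindle presses on the bar; stop right there without letting it slip on, and let go of everything. Leave the grey bar and the other things on the bench alone.

Things in the scene. Friction and masses are not known exactly. Their poses are not given: they have to be found in the camera images.
- amber_bar_center (a point): centre of the loose amber resin bar, 140 (x) x 36 (y) x 14 (z) mm, about 85 g, flat on the cork mat (mat top 5 mm above the table); either end may go in first. x along its length, z up. To load it, grip it across its width 45 to 55 mm from its centre, at the end that stays outside, so that the gripper clears the gauge head
- grey_bar_center (a point): centre of a grey resin bar of the same size on the same mat, a bystander
- gauge: green bed of the bench thickness gauge, fixed. Origin at table height; x = the way the bar slides in (open front at -x), z up. Bed surface at z 25 mm; its front, x -98 to -30 mm, is a tongue 24 mm wide that fingers can straddle; then 120 mm wide. Spindle axis at x 20, y 0 mm. Bar home: its centre at x -20, y 0, z 32 mm
- channel (a point): mouth of the bar's channel at bed height, between the tips of the flared guide mouths: gauge x -30, y 0 mm, axes as the gauge. Two steel guides 9 mm high leave a channel 41 mm wide from 15 to 80 mm beyond this point; the flare is about 58 mm wide at the mouth
- head: white head over the bed, fixed, at a different height each time. Axes and x, y of origin as the gauge; it covers x -1 to 111, y -22 to 22 mm, z 70 to 98 mm in its own frame (a red lock screw sticks out to y 46 mm at x 92 mm). The column behind ends 105 mm above the table at x 92 mm
- stop: brass stop, fixed at the end of the channel, 14 mm high. Origin at the foot of its front face (the face the bar comes to rest on), at bed height; axes as the gauge. Rigid: touch it gently, more than 25 N on it is too much
- spindle_tip (a point): centre of the lower face of the brass foot at the spindle's end, 18 mm diameter, above the bed. At the start it is 19 to 25 mm above the bed (5 to 11 mm above a bar lying there). The foot floats: once it touches it can give up to 2.4 mm, lightly, into the spindle before the spindle bears on it and the knob's torque rises; how much of this play is left differs each time
- knob_grip (a point): centre of the black ribbed knob, 36 mm diameter, 30 mm high, axis vertical, gripped at any yaw. Its lower rim starts 21 mm above the head's top. Clockwise from above lowers it with the spindle, 3 mm per radian. Running free takes 0.19 N m while turning; the clutch slips at 0.35 N m, then the knob turns on and the spindle stands still. Held still after a slow turn, two thirds or less of it remains
- tell (a joint): red tell-tale pin in the middle of the knob's top, 12 mm diameter, 0.5 mm proud at the start (reading 0 m): it rises 1.5 mm per radian of clutch slip (reading in m). 0.15 mm (0.1 rad) means that the clutch has given; 0.9 mm (0.6 rad) is slipping on, too far
- jar_mid (a point): middle of a lidded glass jar, 60 mm diameter, 80 mm high, a bystander
- cup_rim (a point): centre of the mouth of a white beaker, 72 mm diameter, 100 mm high, a bystander
- tin_mid (a point): middle of a blue tin, 76 mm diameter, 90 mm high, a bystander
- flask_mid (a point): middle of a green bottle with a red cap, 60 mm diameter, 150 mm high, a bystander
There are look-alikes about, which are no part of the job. Of the things like the part that bears amber_bar_center, leave any that is purple; of the rest the larger one is meant. Of the things shaped like the gauge, the green one is meant.

How it is judged:
By the outcome, as a careful person would: the job done as asked, in the order asked, and still so for the second after the job is handed in, with the robot touching nothing.
It also fails if it takes over 72 s, if anything falls off the work surface, if the arm or the gripper's body presses on something with over 40 N, if the wrist force passes 120 N, or if a joint passes its speed limit or range.

ROBOT

A 6-joint arm with a two-finger parallel gripper is mounted at the origin on the work surface. World frame = base frame: x ahead of the robot, y to its left, z up, the work surface at z = 0. Lengths are in mm, angles in rad, forces in N, time in s.
With the tool pointing down it reaches from about 400 to 925 mm from the base axis. Payload 12.5 kg.
Tool frame: the origin (TCP) lies at the very end of the fingers, on their centre line; the grasp point (between the pads) lies 19 mm behind it; z points along the fingers, y is the direction in which the jaws open and shut (so a half turn about z gives the same grasp; the last joint's range is limited). The gripper opens to 95 mm and grips with 3 to 60 N. Pads are 20 mm wide; open, the fingers measure 119 mm over their backs; the gripper's body (75 mm by 180 mm) begins 59 mm behind the grasp point.
Start: joints at [-1.241, 0.491, 1.559, -0, 1.092, -0.106], TCP at [263.859, -566.591, 214.661] pointing down, gripper open.
Joint ranges: [-3.1, 3.1], [-0.84, 2.19], [0.05, 2.79], [-1.13, 4.28], [0.06, 2.93], [-2.69, 2.69]. Speed limits (rad/s): [2.22, 2.22, 2.79, 3.14, 3.14, 3.14].

INTERFACE

Orientations are given as [roll, pitch, yaw] about the fixed x, y, z axes, in that order (R = Rz(yaw) Ry(pitch) Rx(roll)).
In Python, from cell import env gives the robot as it stands.
- The arm moves only by the shell command python3 -m pendant 'ROWS'. ROWS is JSON, a list that holds one entry, the list of rows, each a list of 5 numbers: the opening, from 0 (shut) to 1 (fully open), then the shift along the tool's x, y, z in m, then the turn about the tool's z in rad. A call has exactly 8 rows; each row is the pose to reach, as a shift and turn from the pose commanded when the call began, along the tool's axes at that moment; what a row does not reach only later rows make up. A row lasts 1/10 s, in which the tool goes at most 50 mm and 8.59 degrees, less where a joint would pass 70% of its speed; a pose out of reach is approached as far as the arm can. A call with a gripper value outside its range is refused whole. The fingers move at their own pace and stop on an object; the grip force is fixed at half the most. Time passes only in rows, so rows that repeat a pose let the fingers close, or fill a call up. It gives the time, the measured TCP pose, the force and the opening at its end, in the units of the state.
- env.state(): the state, without advancing time (a new reading comes with each control period).
- env.read_camera(name): name is "side" or "top" or "wrist"; returns a dict with "image" (420x560x3 uint8, blue, green, red), "range_z" (420x560 float32, mm along the optical axis (not along the pixel's ray), 0 where there is no reading), "fx", "fy", "cx", "cy" (pixels), "dist" ([k1, k2, p1, p2, k3] as OpenCV has them; the pictures are not rectified), "rvec" (rotation vector, rad) and "tvec" (3), from world to camera coordinates, as OpenCV has them; the wrist camera has in their place "tool_from_camera" (4x4, takes a point from camera to tool coordinates, whose origin is the TCP and whose axes are the flange's). Camera axes: x right, y down, z forward; pixel columns grow to the right and rows downward; lengths in mm; the calibration is good to about 2 mm. A picture is of the moment at which its call begins: read the wrist's pose just before it.
- env.job_done(): hands the job in, once; it reports no verdict.
The state is a dict: "t": time; "joints": joint angles; "qvel": joint speeds; "tau": joint torques, N m; "eef_pos": TCP position; "tcp_rot": TCP orientation; "ft_force": force on the tool from outside, world axes, zero at the start; "moment": the same for the moment, N m; "opening": opening from 0.0 (shut) to 1.0 (fully open).
Only numpy, scipy, OpenCV 4.12 (cv2) and the standard library are available. Lean on these libraries where they do the work, as an engineer would, in place of code of your own. Each camera call takes 0.05 s, during which the arm holds its last target. There are 200 camera calls.

## Working session

There is one attempt and no reset: what is moved stays moved. The work goes in short steps, Python scripts to look and compute and a shell command to move; the robot and the scene stay as the last step left them, time stands still between calls to the robot, and variables do not carry over. Pictures are saved under pics/ and viewed, about 8 in all and at most 12, crops included, and the job is handed in when it is done.

```bash
ls; mkdir -p pics; cat > h.py <<'E'
import numpy as np, cv2
from cell import env
def cam(n):
    s=env.state(); c=env.read_camera(n)
    K=np.array([[c['fx'],0,c['cx']],[0,c['fy'],c['cy']],[0,0,1.]]); c['K']=K; c['D']=np.array(c['dist'],float)
    if n=='wrist':
        T=np.eye(4); r,p,y=s['tcp_rot']
        from scipy.spatial.transform import Rotation as R
        T[:3,:3]=R.from_euler('xyz',[r,p,y]).as_matrix(); T[:3,3]=s['eef_pos']
        M=T@np.array(c['tool_from_camera']); c['R']=M[:3,:3]; c['o']=M[:3,3]
    else:
        Rm=cv2.Rodrigues(np.array(c['rvec'],float))[0]; c['R']=Rm.T; c['o']=-Rm.T@np.array(c['tvec'],float).ravel()
    return c
def rays(c,px):
    u=cv2.undistortPoints(np.array(px,float).reshape(-1,1,2),c['K'],c['D']).reshape(-1,2)
    return np.c_[u,np.ones(len(u))]@c['R'].T
def onz(c,px,z):
    d=rays(c,px); return c['o']+d*((z-c['o'][2])/d[:,2])[:,None]
def cloud(c,mask=None):
    z=c['range_z']; m=(z>0) if mask is None else (z>0)&mask
    v,u=np.nonzero(m); return c['o']+rays(c,np.c_[u,v])*z[v,u][:,None],np.c_[u,v]
def proj(c,P):
    Rw=c['R'].T; return cv2.projectPoints(np.array(P,float).reshape(-1,1,3),cv2.Rodrigues(Rw)[0],-Rw@c['o'],c['K'],c['D'])[0].reshape(-1,2)
E
python3 - <<'E'
from h import *
for n in ('top','side','wrist'):
    c=cam(n); cv2.imwrite(f'pics/{n}0.png',c['image']); print(n,c['o'].round(),c['R'][:,2].round(2),c['fx'],c['range_z'].max())
print(env.state())
a=cv2.imread('pics/top0.png')
E
```

```text
pics
top [ 410.  -28. 1304.] [ 0.1  -0.01 -1.  ] 489.10475132714765 2178.589
side [-202. -714. 1226.] [ 0.48  0.46 -0.75] 483.9883844958483 3588.5127
wrist [ 329. -538.  383.] [-0.23 -0.11 -0.97] 291.4035731331544 1019.12054
{'t': 0.15, 'joints': array([-1.24062108e+00,  4.91424219e-01,  1.55929267e+00,  3.77066117e-06,
        1.09171355e+00, -1.05626212e-01]), 'qvel': array([-0.00097372, -0.00164932, -0.00289802, -0.00134241,  0.00045145,
        0.0004244 ]), 'tau': array([ 3.00724569e-03, -6.12895489e+01, -2.58276808e+01,  6.93407957e-02,
        4.73169889e-02, -6.71255793e-05]), 'eef_pos': array([ 263.78617134, -566.41580498,  214.19983349]), 'tcp_rot': array([-3.14075989e+00, -9.16535767e-05,  4.35799677e-01]), 'ft_force': array([ 0.18577909, -0.11488879,  0.59930274]), 'moment': array([ 0.00555446,  0.02387129, -0.05951118]), 'opening': 1.0044552055822773}
```

View pics/top0.png

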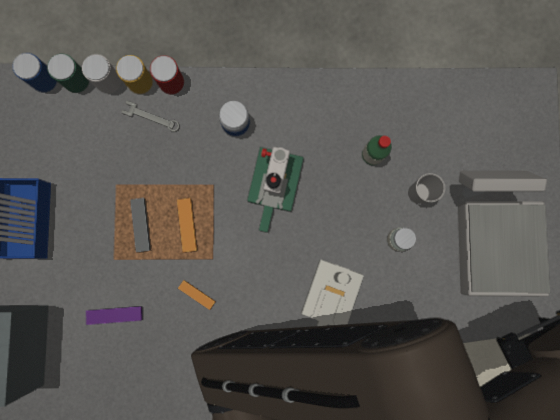

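View pics/side0.png

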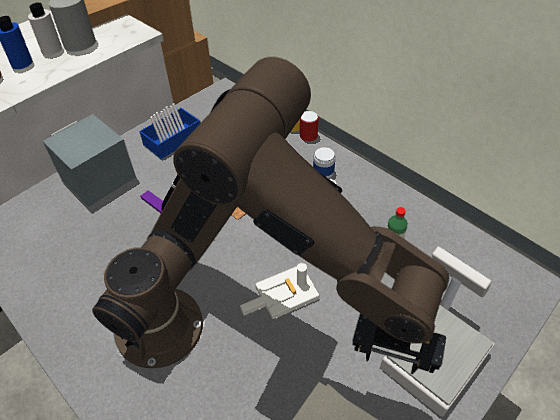

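Top view: amber candidates are the bar on the mat (187,225), a smaller orange one (197,295) and the purple one (113,315). The mat one fits, since it is larger and on the cork. Of the gauges, the green one at (275,180) is meant; the white one (333,290) is not. I'll measure and confirm in a crop.

```bash
cat > m1.py <<'E'
from h import *
c=cam('top'); im=c['image']; hsv=cv2.cvtColor(im,cv2.COLOR_BGR2HSV)
cv2.imwrite('pics/crop1.png',cv2.resize(im[130:320,90:320],None,fx=3.4,fy=3.1,interpolation=cv2.INTER_CUBIC))
def blobs(m,z,mn=80):
    for k in cv2.findContours(m.astype(np.uint8),cv2.RETR_EXTERNAL,cv2.CHAIN_APPROX_NONE)[0]:
        if cv2.contourArea(k)<mn: continue
        P=onz(c,k.reshape(-1,2),z)[:,:2].astype(np.float32); r=cv2.minAreaRect(P)
        b=cv2.boxPoints(r); e=b[1]-b[0] if np.linalg.norm(b[1]-b[0])>np.linalg.norm(b[2]-b[1]) else b[2]-b[1]
        print(k.reshape(-1,2).mean(0).round(),'c',np.round(r[0],1),'size',np.round(r[1],1),'long yaw',round(float(np.arctan2(e[1],e[0])),3))
H,S,V=hsv[...,0],hsv[...,1],hsv[...,2]
print('amber');blobs((H>10)&(H<22)&(S>170)&(V>120),19)
print('green');blobs((H>60)&(H<95)&(S>70)&(V>40),25)
P,uv=cloud(c)
s=(uv[:,0]>240)&(uv[:,0]<310)&(uv[:,1]>140)&(uv[:,1]<240)
P=P[s];uv=uv[s]
for lo,hi in((15,30),(30,60),(60,90),(90,110),(110,130),(130,150),(150,180)):
    q=P[(P[:,2]>lo)&(P[:,2]<hi)]
    if len(q): print(lo,hi,len(q),np.median(q,0).round(1),q.min(0).round(),q.max(0).round())
np.save('P.npy',P)
E
python3 m1.py
```

```text
amber
green
[266. 218.] c [523.7 -10.8] size [22.3 65.2] long yaw -0.238
[292. 182.] c [619.9 -74.8] size [ 35.  147.4] long yaw -0.223
[258. 174.] c [638.    7.9] size [ 29.9 145.5] long yaw -0.224
[378. 148.] c [ 712.2 -307.1] size [56.7 54.5] long yaw 0.819
15 30 1646 [604.7 -18.2  25.3] [ 488. -106.   16.] [715.  39.  30.]
30 60 320 [593.  -42.6  33.5] [ 514. -103.   30.] [708.  33.  44.]
60 90 22 [589.3 -17.8  86.1] [581. -59.  77.] [694.  -1.  90.]
90 110 630 [655.6 -36.8 102.3] [581. -67.  90.] [696.   1. 110.]
110 130 5 [666.2 -28.9 112.5] [589. -54. 110.] [674. -17. 128.]
130 150 41 [592.6 -26.9 146.4] [586. -46. 133.] [615. -10. 150.]
150 180 163 [604.5 -29.1 153.3] [587. -46. 150.] [622. -10. 158.]
```

View pics/crop1.png

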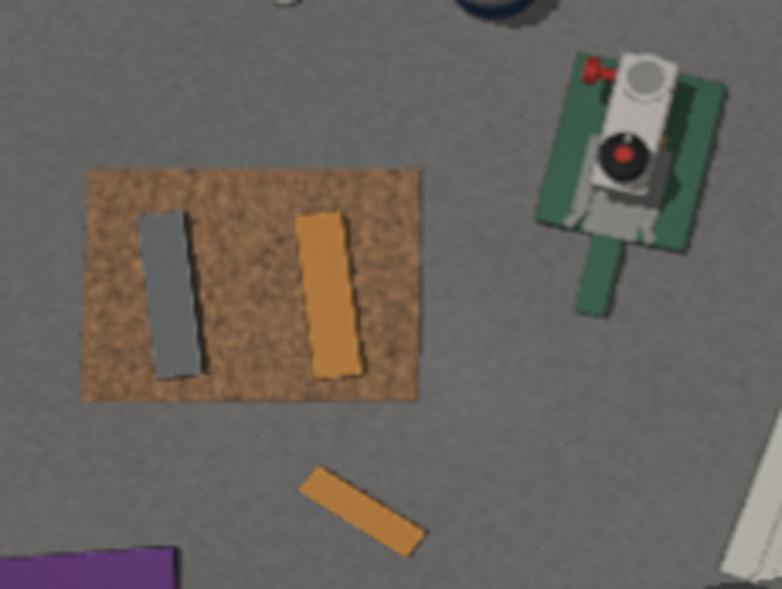

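The crop confirms it: the larger amber bar is on the cork mat, and the green gauge has its tongue pointing at the robot. I'll tune the mask and fit the gauge frame.

```bash
cat > m2.py <<'E'
exec(open('m1.py').read().split("print('amber')")[0])
print(hsv[225,187],hsv[222,160],hsv[295,197],hsv[225,142])
print('amber');blobs((H>8)&(H<24)&(S>150)&(V>hsv[225,187][2]*.8)&(np.arange(420)[:,None]>150),19)
g=(H>60)&(H<95)&(S>70)&(V>40)
v,u=np.nonzero(g); s=(u>235)&(u<310)&(v>140)&(v<240); Q=onz(c,np.c_[u,v][s],25)[:,:2]
# red pin & knob
m=((H<8)|(H>172))&(S>130)
m[:,:262]=0; m[:165]=0; m[195:]=0; m[:,290:]=0
v,u=np.nonzero(m); print('pin px',u.mean(),v.mean(),len(u)); pin=onz(c,[[u.mean(),v.mean()]],153.5)[0]; print('pin',pin.round(1))
k=(V<45)&(S<120); k[:160]=0;k[200:]=0;k[:,:255]=0;k[:,:][:,292:]=0
for K in cv2.findContours((k|m).astype(np.uint8),0,1)[0]:
    if cv2.contourArea(K)>60:
        (x,y),r=cv2.minEnclosingCircle(K); print('knob',x,y,r,onz(c,[[x,y]],153)[0].round(1))
th=-.2245
for th in(-.21,-.2245,-.235):
    ex=np.array([np.cos(th),np.sin(th)]); ey=np.array([-ex[1],ex[0]])
    q=(Q-pin[:2])@np.c_[ex,ey]; 
    t=q[q[:,0]<-55]
    print(th,'x',np.percentile(q[:,0],[.2,1,99,99.8]).round(1),'y',np.percentile(q[:,1],[.2,1,99,99.8]).round(1),'tongue y',np.percentile(t[:,1],[1,99]).round(1))
    b=q[q[:,0]>-30]
    for lo in range(-40,100,30):
        w=q[(q[:,0]>lo)&(q[:,0]<lo+30)]; print(lo,w[:,1].min().round(1),w[:,1].max().round(1))
E
python3 m2.py
```

```text
[ 15 162 172] [ 13 117 133] [ 15 164 171] [45  5 97]
amber
[196. 294.] c [325.4 168.1] size [97.2 23.2] long yaw 0.994
[186. 225.] c [507.1 198.3] size [138.1  33.9] long yaw 0.135
pin px 273.1111111111111 179.11111111111111 27
pin [606.2 -29.4 153.5]
knob 273.0 180.5 7.159010887145996 [603.  -29.2 153. ]
-0.21 x [-116.6 -112.9   95.    96.2] y [-59.3 -58.5  57.5  58.3] tongue y [-9.9 11.5]
-40 -58.3 58.9
-10 -58.8 58.1
20 -59.3 57.9
50 -59.7 57.4
80 -59.5 57.2
-0.2245 x [-116.6 -112.9   95.1   96.8] y [-58.7 -58.1  57.7  58.3] tongue y [-11.1  10.4]
-40 -58.8 58.2
-10 -58.7 58.0
20 -58.7 58.3
50 -58.7 58.1
80 -58.2 58.4
-0.235 x [-116.6 -112.9   95.3   97. ] y [-58.7 -57.9  58.   58.7] tongue y [-12.2   9.4]
-40 -59.1 57.9
-10 -58.7 58.0
20 -58.3 58.6
50 -57.9 58.7
80 -57.3 59.3
```

```bash
cat > go.py <<'E'
import sys,numpy as np
from cell import env
from scipy.spatial.transform import Rotation as R
s=env.state(); p=np.array(s['eef_pos']); M=R.from_euler('xyz',s['tcp_rot']).as_matrix(); yaw=np.arctan2(M[1,0],M[0,0])
print('t',round(s['t'],2),'p',p.round(2),'yaw',round(yaw,4),'tilt',(M[:2,2]*1000).round(1),'F',np.round(s['ft_force'],2),'M',np.round(s['moment'],3),'op',round(s['opening'],3),'j',np.round(s['joints'],2))
O=np.array([586.7,-24.9]);th=-.2245;ex=np.array([np.cos(th),np.sin(th)]);ey=np.array([-ex[1],ex[0]])
print('gauge xy',((p[:2]-O)@np.c_[ex,ey]).round(2))
a=[float(x) for x in sys.argv[2:]]
if a:
    if sys.argv[1]=='g': a[:2]=O+a[0]*ex+a[1]*ey
    t=np.array(a[:3]); print('shift m',(M.T@(t-p)/1000).round(4),'turn',round(((yaw-a[3]+np.pi)%(2*np.pi))-np.pi,4) if len(a)>3 else '')
E
python3 go.py w 460 -200 200 0.135
```

```text
t 0.25 p [ 263.82 -566.48  214.38] yaw 0.4358 tilt [-0.2  0.5] F [0.24 0.19 0.18] M [-0.025  0.044  0.023] op 0.999 j [-1.24  0.49  1.56 -0.    1.09 -0.11]
gauge xy [-194.22 -599.87]
shift m [ 0.3326 -0.2494  0.0145] turn 0.3008
```

```bash
python3 -m pendant '[[[1,0.333,-0.249,0.014,0.3],[1,0.333,-0.249,0.014,0.3],[1,0.333,-0.249,0.014,0.3],[1,0.333,-0.249,0.014,0.3],[1,0.333,-0.249,0.014,0.3],[1,0.333,-0.249,0.014,0.3],[1,0.333,-0.249,0.014,0.3],[1,0.333,-0.249,0.014,0.3]]]'; python3 go.py w 445 190 160 0.135
```

```text
t: 1.05
eef_pos: [453.7, -212.6, 201.3]
tcp_rot: [3.141, -0.0, 0.136]
ft_force: [0.2, -0.6, 0.1]
opening: 0.999
t 1.05 p [ 453.67 -212.57  201.28] yaw 0.1356 tilt [ 0.4 -0.3] F [ 0.21 -0.56  0.12] M [-0.012  0.01   0.001] op 0.999 j [-0.57  0.33  1.87 -0.    0.94  0.87]
gauge xy [ -87.91 -212.58]
shift m [ 0.0458 -0.4001  0.0411] turn 0.0006
```

```bash
python3 -m pendant '[[[1,0.04,-0.395,0.041,0],[1,0.04,-0.395,0.041,0],[1,0.04,-0.395,0.041,0],[1,0.04,-0.395,0.041,0],[1,0.04,-0.395,0.041,0],[1,0.04,-0.395,0.041,0],[1,0.04,-0.395,0.041,0],[1,0.04,-0.395,0.041,0]]]'; cat > look.py <<'E'
from h import *
import sys
c=cam('wrist'); im=c['image']; cv2.imwrite('pics/'+sys.argv[1],im); hsv=cv2.cvtColor(im,cv2.COLOR_BGR2HSV); H,S,V=cv2.split(hsv)
m=(H>8)&(H<24)&(S>150)&(V>120)
for k in cv2.findContours(m.astype(np.uint8),0,1)[0]:
    if cv2.contourArea(k)<300: continue
    z=float(sys.argv[2]); P=onz(c,k.reshape(-1,2),z)[:,:2].astype(np.float32); r=cv2.minAreaRect(P); b=cv2.boxPoints(r)
    e=max(b[1]-b[0],b[2]-b[1],key=np.linalg.norm)
    if e[0]<0:e=-e
    print(k.reshape(-1,2).min(0),k.reshape(-1,2).max(0),np.round(r[0],1),np.round(r[1],1),round(float(np.arctan2(e[1],e[0])),3))
    mm=np.zeros(m.shape,np.uint8); cv2.drawContours(mm,[k],-1,1,-1); Q,_=cloud(c,mm>0); print('z',np.percentile(Q[:,2],[5,50,95]).round(1))
E
sleep 0; python3 look.py w1.png 19; python3 go.py w 457 191 160 .135
```

```text
t: 1.85
eef_pos: [438.8, 184.5, 160.1]
tcp_rot: [3.142, -0.0, 0.136]
ft_force: [0.6, -0.0, -0.2]
opening: 0.996
[284 305] [320 323] [317.4 144.7] [38.7 25.5] 1.0
z [ 8.2  9.3 10.4]
[247 261] [280 278] [352.4 196.8] [31.2 25.8] 0.985
z [  6.5   9.1 249.7]
[263  66] [299 205] [508.9 196.4] [140.   36.9] 0.136
z [16.8 18.2 19.4]
t 1.9 p [438.16 189.73 159.5 ] yaw 0.1388 tilt [0.2 1.2] F [-2.27  1.57 -1.03] M [0.13  0.198 0.023] op 1.0 j [0.27 0.36 1.98 0.   0.81 1.7 ]
gauge xy [-192.59  176.18]
shift m [ 0.0188  0.0014 -0.0005] turn 0.0038
```

View pics/w1.png

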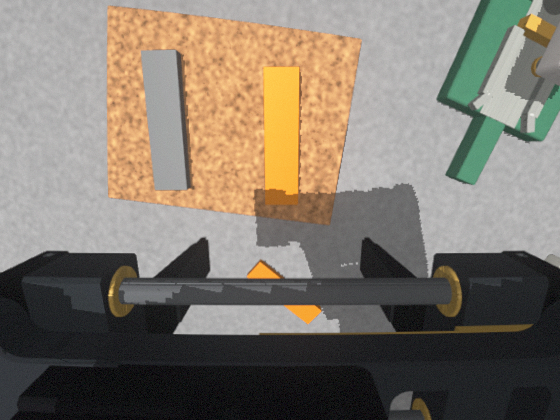

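Wrist view: amber bar on the mat at about (281,136), grey one at (166,120), small bar below. The arm was still settling, so I'll re-measure without viewing. The grey bar is close, so I'll descend part-open.

```bash
python3 -m pendant '[[[0.6,0.019,0.001,0.03,0],[0.6,0.019,0.001,0.03,0],[0.6,0.019,0.001,0.03,0],[0.6,0.019,0.001,0.03,0],[0.6,0.019,0.001,0.03,0],[0.6,0.019,0.001,0.03,0],[0.6,0.019,0.001,0.03,0],[0.6,0.019,0.001,0.03,0]]]'; python3 look.py w2.png 19; python3 go.py w 459 189.6 8 .135
```

```text
t: 2.7
eef_pos: [458.2, 183.8, 130.4]
tcp_rot: [3.142, -0.0, 0.136]
ft_force: [0.3, -0.2, -0.5]
opening: 0.604
[244 305] [315 333] [337.8 171.3] [81.2 28.9] 0.976
z [ 4.8  9.2 10.4]
[257  81] [297 229] [509.4 196.5] [139.   36.6] 0.133
z [16.8 18.2 19.3]
t 2.75 p [458.16 183.87 130.33] yaw 0.1356 tilt [ 0.3 -0. ] F [-0.07 -0.11 -0.44] M [ 0.009 -0.002  0.032] op 0.598 j [ 0.25  0.42  1.97 -0.    0.75  1.68]
gauge xy [-171.79  174.92]
shift m [ 0.0016 -0.0056  0.1223] turn 0.0006
```

```bash
python3 -m pendant '[[[0.6,0.002,-0.006,0.03,0],[0.6,0.002,-0.006,0.06,0],[0.6,0.002,-0.006,0.09,0],[0.6,0.002,-0.006,0.11,0],[0.6,0.002,-0.006,0.122,0],[0.6,0.002,-0.006,0.122,0],[0.6,0.002,-0.006,0.122,0],[0.3,0.002,-0.006,0.122,0]]]'; python3 go.py w 459 189.6 8 .135;  python3 -m pendant '[[[0.2,0,0,0,0],[0.2,0,0,0,0],[0.2,0,0,0,0],[0.2,0,0,0,0],[0.2,0,0,0,0],[0.2,0,0,0,0],[0.2,0,0,0,0],[0.2,0,0,0,0]]]'; python3 go.py w 459 189.6 90 -.2245
```

```text
t: 3.55
eef_pos: [459.9, 190.3, 9.1]
tcp_rot: [-3.141, -0.002, 0.136]
ft_force: [0.7, -0.3, -0.7]
opening: 0.556
t 3.55 p [459.86 190.3    9.12] yaw 0.1358 tilt [1.6 0.3] F [ 0.7  -0.33 -0.72] M [0.028 0.008 0.047] op 0.556 j [ 0.26  0.64  2.04 -0.    0.46  1.69]
gauge xy [-171.56  181.56]
shift m [-0.001   0.0006  0.0011] turn 0.0008
t: 4.35
eef_pos: [459.6, 190.2, 8.7]
tcp_rot: [-3.142, -0.001, 0.136]
ft_force: [-0.8, 1.2, 7.7]
opening: 0.374
t 4.35 p [459.59 190.23   8.71] yaw 0.1357 tilt [1.  0.2] F [-0.76  1.17  7.72] M [ 0.055  0.172 -0.062] op 0.374 j [ 0.26  0.64  2.05 -0.    0.46  1.69]
gauge xy [-171.81  181.43]
shift m [-0.0006  0.0005 -0.0813] turn 0.3602
```

```bash
python3 -m pendant '[[[0.2,0,0,-0.02,0],[0.2,0,0,-0.04,0],[0.2,0,0,-0.06,0],[0.2,0,0,-0.08,0],[0.2,0,0,-0.08,0.15],[0.2,0,0,-0.08,0.3],[0.2,0,0,-0.08,0.36],[0.2,0,0,-0.08,0.36]]]'; python3 go.py g -165 0 80 -.2245
```

```text
t: 5.15
eef_pos: [459.2, 190.1, 88.2]
tcp_rot: [3.142, -0.0, -0.225]
ft_force: [0.1, 0.1, -1.1]
opening: 0.372
t 5.15 p [459.22 190.11  88.23] yaw -0.225 tilt [-0.  -0.1] F [ 0.05  0.06 -1.12] M [0.075 0.009 0.03 ] op 0.372 j [ 0.26  0.49  2.   -0.    0.65  2.06]
gauge xy [-172.15  181.23]
shift m [0.0072 0.1812 0.0082] turn -0.0005
```

```bash
python3 -m pendant '[[[0.2,0.007,0.03,0.008,0],[0.2,0.007,0.07,0.008,0],[0.2,0.007,0.11,0.008,0],[0.2,0.007,0.15,0.008,0],[0.2,0.007,0.181,0.008,0],[0.2,0.007,0.181,0.008,0],[0.2,0.007,0.181,0.008,0],[0.2,0.007,0.181,0.008,0]]]'; python3 look.py w3.png 90; python3 go.py g -165 0 30 -.2245
```

```text
t: 5.95
eef_pos: [426.2, 12.7, 80.2]
tcp_rot: [-3.142, -0.0, -0.223]
ft_force: [0.0, 0.7, -1.0]
opening: 0.378
[248  40] [319 277] [480.2   0. ] [ 35.6 128.4] -0.218
z [88.4 89.5 90.6]
t 6.0 p [426.13  12.88  80.16] yaw -0.2224 tilt [ 0.2 -0.1] F [ 0.   -0.13 -1.06] M [0.001 0.059 0.026] op 0.373 j [-0.12  0.44  2.17 -0.    0.53  1.67]
gauge xy [-164.95    1.09]
shift m [-0.0001  0.0011  0.0502] turn 0.0021
```

View pics/w3.png

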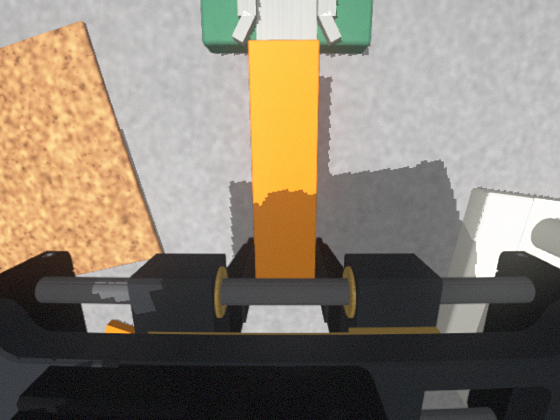

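The bar is held level, its front edge at row 40, columns 249–319. The guide mouth tips are near (240,38) and (334,38), and the bed's front edge runs from x 203 to 371. I'll compute the alignment within this one camera.

```bash
cat > al.py <<'E'
from h import *
import sys
zb=float(sys.argv[1])
O=np.array([586.7,-24.9]);th=-.2245;ex=np.array([np.cos(th),np.sin(th)]);ey=np.array([-ex[1],ex[0]]);G=np.c_[ex,ey]
c=cam('wrist'); im=c['image']; cv2.imwrite('pics/al%d.png'%zb,im); H,S,V=cv2.split(cv2.cvtColor(im,cv2.COLOR_BGR2HSV))
g=(H>55)&(H<95)&(S>60)
m=((H>8)&(H<24)&(S>150)&(V>100)).astype(np.uint8)
k=max(cv2.findContours(m,0,1)[0],key=cv2.contourArea); mm=np.zeros_like(m); cv2.drawContours(mm,[k],-1,1,-1)
v,u=np.nonzero(mm); q=(onz(c,np.c_[u,v],zb)[:,:2]-O)@G
print('bar front',np.percentile(q[:,0],99.9).round(1))
x1=q[:,0].max()
for lo in np.arange(x1-85,x1-5,20):
    w=q[(q[:,0]>lo)&(q[:,0]<lo+20)]; print('bar',lo.round(),w[:,1].min().round(2),w[:,1].max().round(2),'mid',((w[:,1].min()+w[:,1].max())/2).round(2))
v,u=np.nonzero(g); q=(onz(c,np.c_[u,v],25)[:,:2]-O)@G; q=q[(abs(q[:,1])<75)&(q[:,0]>-120)&(q[:,0]<100)]
if len(q):
  for lo in range(-30,40,10):
    w=q[(q[:,0]>lo)&(q[:,0]<lo+10)]
    if len(w): print('bed',lo,w[:,1].min().round(2),w[:,1].max().round(2),'mid',((w[:,1].min()+w[:,1].max())/2).round(2))
print('bed front x',np.percentile(q[abs(q[:,1])>30][:,0],.5).round(1))
E
python3 al.py 90.5
```

```text
bar front -45.4
bar -130.0 -16.98 18.47 mid 0.74
bar -110.0 -16.87 18.42 mid 0.78
bar -90.0 -16.68 18.51 mid 0.92
bar -70.0 -16.53 18.87 mid 1.17
bed -30 -59.15 57.8 mid -0.67
bed -20 -59.32 58.07 mid -0.63
bed -10 -59.35 57.98 mid -0.68
bed 0 -59.06 -59.06 mid -59.06
bed front x -28.7
```

```bash
python3 go.py g -165 -0.7 31 -.2255; python3 -m pendant '[[[0.2,0,0.002,0.01,0],[0.2,0,0.002,0.02,0],[0.2,0,0.002,0.03,0],[0.2,0,0.002,0.04,0],[0.2,0,0.002,0.048,0.002],[0.2,0,0.002,0.048,0.002],[0.2,0,0.002,0.048,0.002],[0.2,0,0.002,0.048,0.002]]]';python3 go.py g -165 -0.7 30 -.2255; python3 al.py 42.5
```

```text
t 6.05 p [426.08  12.94  80.12] yaw -0.2223 tilt [ 0.1 -0.1] F [ 1.12 -0.43 -0.96] M [0.051 0.13  0.001] op 0.373 j [-0.12  0.44  2.17 -0.    0.53  1.67]
gauge xy [-165.02    1.13]
shift m [0.     0.0018 0.0491] turn 0.0032
t: 6.85
eef_pos: [425.6, 10.2, 32.4]
tcp_rot: [3.142, -0.0, -0.226]
ft_force: [0.2, -0.3, -0.4]
opening: 0.378
t 6.85 p [425.61  10.15  32.38] yaw -0.2262 tilt [ 0.4 -0.1] F [ 0.19 -0.28 -0.42] M [ 0.094  0.045 -0.038] op 0.378 j [-0.13  0.54  2.21 -0.    0.4   1.67]
gauge xy [-164.85   -1.69]
shift m [-0.0001 -0.001   0.0024] turn -0.0007
bar front -45.3
bar -130.0 -19.93 15.33 mid -2.3
bar -110.0 -19.96 15.42 mid -2.27
bar -90.0 -19.81 15.44 mid -2.19
bar -70.0 -19.69 15.56 mid -2.07
bar -50.0 -19.23 15.62 mid -1.81
bed -30 -59.19 57.78 mid -0.7
bed -20 -58.93 57.6 mid -0.67
bed front x -34.7
```

```bash
python3 -m pendant '[[[0.2,0,-0.0013,0.002,0.004],[0.2,0,-0.0013,0.002,0.004],[0.2,0.005,-0.0013,0.002,0.004],[0.2,0.01,-0.0013,0.002,0.004],[0.2,0.015,-0.0013,0.002,0.004],[0.2,0.02,-0.0013,0.002,0.004],[0.2,0.025,-0.0013,0.002,0.004],[0.2,0.025,-0.0013,0.002,0.004]]]';python3 go.py; python3 al.py 40.5
```

```text
t: 7.7
eef_pos: [450.9, 5.6, 30.1]
tcp_rot: [3.142, -0.001, -0.23]
ft_force: [0.3, 0.2, -0.6]
opening: 0.376
t 7.7 p [450.89   5.65  30.13] yaw -0.2303 tilt [ 0.7 -0.2] F [ 0.31  0.25 -0.57] M [ 0.083  0.067 -0.025] op 0.376 j [-0.13  0.56  2.15 -0.    0.43  1.67]
gauge xy [-139.2    -0.45]
bar front -19.7
bar -105.0 -18.83 16.34 mid -1.24
bar -85.0 -18.87 16.36 mid -1.26
bar -65.0 -18.91 16.31 mid -1.3
bar -45.0 -18.81 16.75 mid -1.03
bed -30 -59.17 57.84 mid -0.66
bed -20 -59.13 57.75 mid -0.69
bed -10 -59.13 57.86 mid -0.63
bed 0 -59.22 57.73 mid -0.75
bed front x -30.2
```

View pics/al40.png

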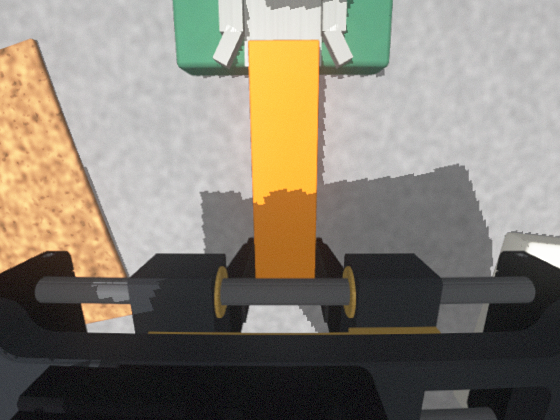

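The bar (columns 249–319) sits centred between the guide mouths and channel walls (243/325). Advancing.

```bash
python3 -m pendant '[[[0.2,0.006,-0.0003,0,0],[0.2,0.012,-0.0004,0,0],[0.2,0.018,-0.0004,0,0],[0.2,0.024,-0.0005,0,0],[0.2,0.03,-0.0005,0,0],[0.2,0.036,-0.0005,0,0],[0.2,0.04,-0.0005,0,0],[0.2,0.04,-0.0005,0,0]]]';python3 go.py; python3 -m pendant '[[[0.2,0.003,0,0,0],[0.2,0.006,0,0,0],[0.2,0.009,0,0,0],[0.2,0.012,-0.0001,0,0],[0.2,0.015,-0.0001,0,0],[0.2,0.018,-0.0001,0,0],[0.2,0.02,-0.0001,0,0],[0.2,0.02,-0.0001,0,0]]]';python3 go.py
```

```text
t: 8.55
eef_pos: [489.7, -2.9, 30.1]
tcp_rot: [3.142, -0.0, -0.23]
ft_force: [0.2, -0.2, -0.8]
opening: 0.376
t 8.55 p [489.69  -2.94  30.13] yaw -0.2303 tilt [ 0.4 -0.1] F [ 0.2  -0.25 -0.82] M [0.053 0.083 0.02 ] op 0.376 j [-0.14  0.59  2.05 -0.    0.5   1.66]
gauge xy [-99.46  -0.19]
t: 9.35
eef_pos: [508.9, -7.3, 30.1]
tcp_rot: [3.142, -0.0, -0.23]
ft_force: [-0.4, -0.5, -0.7]
opening: 0.375
t 9.35 p [508.92  -7.34  30.14] yaw -0.2302 tilt [ 0.2 -0.1] F [-0.36 -0.5  -0.68] M [ 0.072  0.06  -0.006] op 0.375 j [-0.14  0.61  2.01 -0.    0.53  1.66]
gauge xy [-79.74  -0.2 ]
```

```bash
cat > ok.py <<'E'
import sys,numpy as np
from cell import env
s=env.state(); f=np.array(s['ft_force']); a=f[0]*np.cos(.2245)-f[1]*np.sin(.2245)
print('axial',round(a,2),f.round(2),'x',np.round(s['eef_pos'],2)); sys.exit(abs(a)>float(sys.argv[1]))
E
python3 -m pendant '[[[0.2,0.001,0,0.0007,0],[0.2,0.002,0,0.0007,0],[0.2,0.003,0,0.0007,0],[0.2,0.004,0,0.0007,0],[0.2,0.005,0,0.0007,0],[0.2,0.006,0,0.0007,0],[0.2,0.006,0,0.0007,0],[0.2,0.006,0,0.0007,0]]]' >/dev/null; python3 ok.py 2.5 && for i in 1 ; do python3 -m pendant '[[[0.2,0.0005,0,0,0],[0.2,0.001,0,0,0],[0.2,0.001,0,0,0],[0.2,0.001,0,0,0],[0.2,0.001,0,0,0],[0.2,0.001,0,0,0],[0.2,0.001,0,0,0],[0.2,0.001,0,0,0]]]' >/dev/null;  done; python3 ok.py 2.5 &&  python3 -m pendant '[[[0.2,0.0005,0,0,0],[0.2,0.001,0,0,0],[0.2,0.001,0,0,0],[0.2,0.001,0,0,0],[0.2,0.001,0,0,0],[0.2,0.001,0,0,0],[0.2,0.001,0,0,0],[0.2,0.001,0,0,0]]]' >/dev/null; python3 ok.py 2.5 &&  python3 -m pendant '[[[0.2,0.0005,0,0,0],[0.2,0.001,0,0,0],[0.2,0.001,0,0,0],[0.2,0.001,0,0,0],[0.2,0.001,0,0,0],[0.2,0.001,0,0,0],[0.2,0.001,0,0,0],[0.2,0.001,0,0,0]]]' >/dev/null; python3 ok.py 2.5; python3 go.py
```

```text
axial -0.53 [-0.48  0.27 -1.59] x [514.48  -8.62  29.43]
axial -0.53 [-0.48  0.27 -1.59] x [514.48  -8.62  29.43]
axial -0.53 [-0.48  0.27 -1.59] x [514.48  -8.62  29.43]
axial -0.53 [-0.48  0.27 -1.59] x [514.48  -8.62  29.43]
t 10.15 p [514.48  -8.62  29.43] yaw -0.2301 tilt [-0.1 -0.1] F [-0.48  0.27 -1.59] M [ 0.048  0.052 -0.024] op 0.376 j [-0.15  0.61  1.99 -0.    0.54  1.66]
gauge xy [-74.03  -0.21]False
False
False
False
```

```bash
sed -i 's/sys.exit(abs(a)>float(sys.argv\[1\]))/sys.exit(int(abs(a)>float(sys.argv[1])))/' ok.py
python3 -m pendant '[[[0.2,0.0005,0,0,0],[0.2,0.001,0,0,0],[0.2,0.0015,0,0,0],[0.2,0.0015,0,0,0],[0.2,0.0015,0,0,0],[0.2,0.0015,0,0,0],[0.2,0.0015,0,0,0],[0.2,0.0015,0,0,0]]]' >/dev/null; python3 ok.py 2.5 &&  python3 -m pendant '[[[0.2,0.0005,0,0,0],[0.2,0.001,0,0,0],[0.2,0.001,0,0,0],[0.2,0.001,0,0,0],[0.2,0.001,0,0,0],[0.2,0.001,0,0,0],[0.2,0.001,0,0,0],[0.2,0.001,0,0,0]]]' >/dev/null; python3 ok.py 2.5 &&  python3 -m pendant '[[[0.2,0.0005,0,0,0],[0.2,0.001,0,0,0],[0.2,0.001,0,0,0],[0.2,0.001,0,0,0],[0.2,0.001,0,0,0],[0.2,0.001,0,0,0],[0.2,0.001,0,0,0],[0.2,0.001,0,0,0]]]' >/dev/null; python3 ok.py 2.5&&  python3 -m pendant '[[[0.2,0.0005,0,0,0],[0.2,0.001,0,0,0],[0.2,0.001,0,0,0],[0.2,0.001,0,0,0],[0.2,0.001,0,0,0],[0.2,0.001,0,0,0],[0.2,0.001,0,0,0],[0.2,0.001,0,0,0]]]' >/dev/null; python3 ok.py 2.5; python3 go.py
```

```text
axial -0.59 [-0.59  0.05 -0.63] x [515.97  -9.    29.46]
axial 0.05 [ 0.04 -0.03 -0.56] x [516.95  -9.22  29.46]
axial 0.27 [ 0.33  0.22 -1.31] x [517.95  -9.44  29.48]
axial -0.01 [-0.12 -0.48 -0.53] x [518.91  -9.66  29.47]
t 13.35 p [518.91  -9.66  29.47] yaw -0.2302 tilt [ 0.1 -0.1] F [-0.12 -0.48 -0.53] M [0.063 0.07  0.045] op 0.378 j [-0.15  0.62  1.98 -0.    0.54  1.66]
gauge xy [-69.49  -0.23]
```

```bash

python3 -m pendant '[[[0.2,0.0003,0,0,0],[0.2,0.0007,0,0,0],[0.2,0.0007,0,0,0],[0.2,0.0007,0,0,0],[0.2,0.0007,0,0,0],[0.2,0.0007,0,0,0],[0.2,0.0007,0,0,0],[0.2,0.0007,0,0,0]]]' >/dev/null; python3 ok.py 2.5 &&  python3 -m pendant '[[[0.2,0.0003,0,0,0],[0.2,0.0007,0,0,0],[0.2,0.0007,0,0,0],[0.2,0.0007,0,0,0],[0.2,0.0007,0,0,0],[0.2,0.0007,0,0,0],[0.2,0.0007,0,0,0],[0.2,0.0007,0,0,0]]]' >/dev/null; python3 ok.py 2.5 &&  python3 -m pendant '[[[0.2,0.0003,0,0,0],[0.2,0.0007,0,0,0],[0.2,0.0007,0,0,0],[0.2,0.0007,0,0,0],[0.2,0.0007,0,0,0],[0.2,0.0007,0,0,0],[0.2,0.0007,0,0,0],[0.2,0.0007,0,0,0]]]' >/dev/null; python3 ok.py 2.5&&  python3 -m pendant '[[[0.2,0.0003,0,0,0],[0.2,0.0007,0,0,0],[0.2,0.0007,0,0,0],[0.2,0.0007,0,0,0],[0.2,0.0007,0,0,0],[0.2,0.0007,0,0,0],[0.2,0.0007,0,0,0],[0.2,0.0007,0,0,0]]]' >/dev/null; python3 ok.py 2.5; python3 go.py
```

```text
axial 0.45 [ 0.56  0.44 -1.53] x [519.58  -9.83  29.46]
axial -3.89 [-3.69  1.28 -0.32] x [519.99  -9.92  29.39]
axial -3.89 [-3.69  1.28 -0.32] x [519.99  -9.92  29.39]
axial -3.89 [-3.69  1.28 -0.32] x [519.99  -9.92  29.39]
t 14.95 p [519.99  -9.92  29.39] yaw -0.2302 tilt [-0.6  0. ] F [-3.69  1.28 -0.32] M [ 0.263  0.718 -0.003] op 0.379 j [-0.15  0.62  1.98 -0.    0.55  1.66]
gauge xy [-68.37  -0.25]
```

Contact with the stop at about 4 N. Release, back off upwards and verify.

```bash

python3 -m pendant '[[[0.3,0,0,0,0],[0.35,0,0,0,0],[0.4,0,0,0,0],[0.5,0,0,0,0],[0.6,0,0,0,0],[0.6,0,0,0,0],[0.6,0,0,-0.005,0],[0.6,0,0,-0.02,0]]]' >/dev/null; python3 -m pendant '[[[0.6,0,0,-0.03,0],[0.7,0,0,-0.06,0],[0.8,0,0,-0.1,0],[0.9,0,0,-0.14,-0.15],[1,0,0,-0.16,-0.3],[1,0,0,-0.16,-0.45],[1,0,0,-0.16,-0.6],[1,0,0,-0.16,-0.75]]]'>/dev/null; python3 go.py w 606 -29.4 205; python3 - <<'E'
from h import *
exec(open('m1.py').read().split("print('amber')")[0])
print('amber');blobs((H>8)&(H<24)&(S>150)&(V>137)&(np.arange(420)[:,None]>150),39)
cv2.imwrite('pics/t2.png',cv2.resize(im[120:270,200:360],None,fx=4,fy=4,interpolation=cv2.INTER_CUBIC))
E
```

```text
t 16.55 p [520.2   -9.96 210.13] yaw 0.526 tilt [ 1.  -0.2] F [0.88 0.1  0.01] M [ 0.036 -0.025  0.008] op 1.001 j [-0.15  0.35  1.82 -0.    0.97  0.9 ]
gauge xy [-68.16  -0.24]
shift m [0.0644 0.0599 0.0052] turn 
amber
[187. 288.] c [342.8 188.4] size [39.  22.9] long yaw 0.995
```

View pics/t2.png

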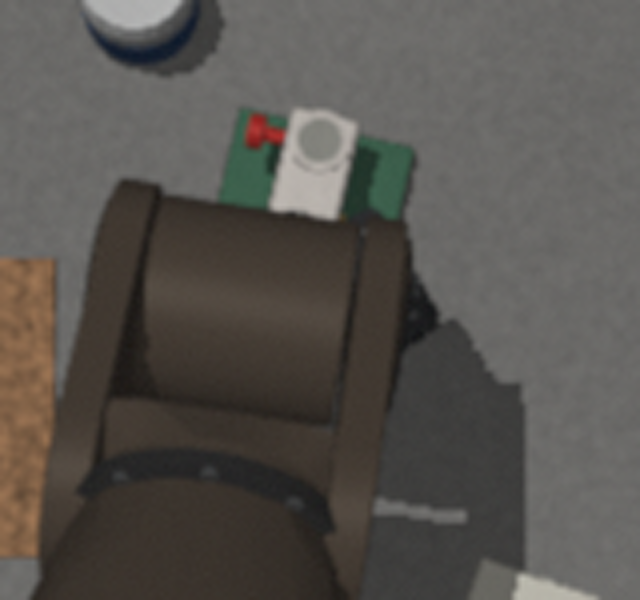

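The arm hides the gauge from the top camera; the head, column end and lock screw are undisturbed at (320,140). I'll use the wrist camera.

```bash
cat > kn.py <<'E'
from h import *
import sys
c=cam('wrist'); im=c['image']; cv2.imwrite('pics/'+sys.argv[1],im); H,S,V=cv2.split(cv2.cvtColor(im,cv2.COLOR_BGR2HSV))
z=float(sys.argv[2])
m=(((H<8)|(H>172))&(S>130)&(V>60)).astype(np.uint8)
for k in cv2.findContours(m,0,1)[0]:
    if cv2.contourArea(k)<40: continue
    (x,y),r=cv2.minEnclosingCircle(k); mm=np.zeros_like(m); cv2.drawContours(mm,[k],-1,1,-1); Q,_=cloud(c,mm>0)
    M=cv2.moments(k); print('red',round(x),round(y),round(r,1),onz(c,[[M['m10']/M['m00'],M['m01']/M['m00']]],z)[0].round(1),'z',np.median(Q[:,2]).round(1) if len(Q) else '')
O=np.array([586.7,-24.9]);th=-.2245;ex=np.array([np.cos(th),np.sin(th)]);ey=np.array([-ex[1],ex[0]]);G=np.c_[ex,ey]
a=((H>8)&(H<24)&(S>150)&(V>60)); v,u=np.nonzero(a); q=(onz(c,np.c_[u,v],39)[:,:2]-O)@G; s=(q[:,0]>-130)&(q[:,0]<60)&(abs(q[:,1])<30); q=q[s]
if len(q):
  print('bar back x',np.percentile(q[:,0],.5).round(1))
  for lo in range(-90,0,20):
    w=q[(q[:,0]>lo)&(q[:,0]<lo+20)]
    if len(w): print(lo,w[:,1].min().round(1),w[:,1].max().round(1))
E
python3 kn.py k1.png 153.5
```

```text
red 365 147 8.5 [607.8 -30.2 153.5] z 152.3
red 377 59 16.1 [662.8  -2.9 153.5] z 93.5
bar back x -86.7
-90 -18.1 17.2
-70 -18.3 17.4
-50 -18.4 17.1
-30 -18.5 17.4
-10 -18.6 17.0
```

View pics/k1.png

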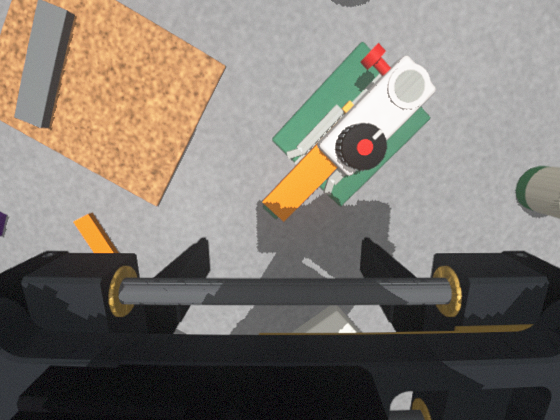

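Wrist view: the bar lies between the guides under the head (back end at about (275,210)). The knob is at (365,147) with its pin. Moving above the knob and winding back joint 6.

```bash
python3 go.py w 607.5 -30 195
python3 -m pendant '[[[1,0,0,0,-0.15],[1,0,0,0,-0.3],[1,0,0,0,-0.45],[1,0,0,0,-0.6],[1,0,0,0,-0.75],[1,0,0,0,-0.9],[1,0,0,0,-1.05],[1,0,0,0,-1.2]]]'>/dev/null
python3 -m pendant '[[[1,0,0,0,-0.15],[1,0,0,0,-0.3],[1,0,0,0,-0.45],[1,0,0,0,-0.6],[1,0,0,0,-0.75],[1,0,0,0,-0.9],[1,0,0,0,-1.05],[1,0,0,0,-1.2]]]'>/dev/null
python3 -m pendant '[[[1,0,0,0,-0.15],[1,0,0,0,-0.3],[1,0,0,0,-0.45],[1,0,0,0,-0.6],[1,0,0,0,-0.75],[1,0,0,0,-0.85],[1,0,0,0,-0.85],[1,0,0,0,-0.85]]]'>/dev/null
python3 go.py w 607.5 -30 190; python3 kn.py k2.png 153.5
```

```text
t 16.65 p [520.2   -9.97 209.89] yaw 0.5222 tilt [ 0.5 -0.2] F [0.29 0.33 0.64] M [ 0.034 -0.042 -0.034] op 0.996 j [-0.15  0.35  1.82 -0.    0.97  0.9 ]
gauge xy [-68.15  -0.25]
shift m [0.0657 0.0609 0.0149] turn 
t 19.05 p [520.24  -9.95 209.59] yaw -2.5191 tilt [ 0.2 -0.1] F [-0.3  -0.32 -0.34] M [ 0.192 -0.108 -0.033] op 0.998 j [-0.15  0.35  1.82 -0.    0.97 -2.34]
gauge xy [-68.12  -0.22]
shift m [-0.0592 -0.0672  0.0196] turn 
red 202 323 11.3 [636.4 -18.6 153.5] z 92.2
bar back x -87.8
-90 -19.7 16.1
-70 -19.8 16.1
-50 -20.4 16.9
-30 -19.8 16.5
-10 -19.7 16.6
```

```bash

python3 -m pendant '[[[1,-0.029,-0.034,0,0],[1,-0.059,-0.067,0,0],[1,-0.059,-0.067,0,0],[1,-0.059,-0.067,0.01,0],[1,-0.059,-0.067,0.01,0],[1,-0.059,-0.067,0.01,0],[1,-0.059,-0.067,0.01,0],[1,-0.059,-0.067,0.01,0]]]'>/dev/null
python3 go.py w 607 -30.3 128
```

```text
t 19.9 p [607.17 -29.4  199.98] yaw -2.5136 tilt [ 0.7 -0.2] F [ 0.03  0.46 -0.45] M [ 0.166 -0.121 -0.002] op 1.002 j [-0.16  0.48  1.62 -0.    1.04 -2.36]
gauge xy [20.96  0.17]
shift m [ 0.0007 -0.0006  0.072 ] turn
```

```bash

python3 -m pendant '[[[1,0.0007,-0.0006,0.015,0],[1,0.0007,-0.0006,0.03,0],[1,0.0007,-0.0006,0.045,0],[1,0.0007,-0.0006,0.06,0],[1,0.0007,-0.0006,0.072,0],[0.7,0.0007,-0.0006,0.072,0],[0.5,0.0007,-0.0006,0.072,0],[0.5,0.0007,-0.0006,0.072,0]]]'>/dev/null
python3 go.py w 607 -30.3 128
python3 -m pendant '[[[0.4,0,0,0,0],[0.35,0,0,0,0],[0.3,0,0,0,0],[0.2,0,0,0,0],[0.2,0,0,0,0],[0.2,0,0,0,0],[0.2,0,0,0,0],[0.2,0,0,0,0]]]'>/dev/null
python3 go.py
```

```text
t 20.7 p [607.53 -30.45 128.27] yaw -2.5134 tilt [ 1.2 -0.3] F [-0.19 -0.49 -0.05] M [ 0.162 -0.166  0.029] op 0.804 j [-0.16  0.56  1.69 -0.    0.89 -2.36]
gauge xy [21.54 -0.78]
shift m [0.0003 0.0004 0.0003] turn 
t 21.5 p [606.83 -30.01 127.56] yaw -2.5134 tilt [-0.6  0.5] F [-3.37  4.19  3.9 ] M [ 0.978  0.453 -0.009] op 0.369 j [-0.16  0.56  1.69  0.    0.89 -2.36]
gauge xy [20.77 -0.5 ]
```

```bash

python3 -m pendant '[[[0.2,0,0.0008,0.0003,0.1],[0.2,0,0.0008,0.0006,0.2],[0.2,0,0.0008,0.0009,0.3],[0.2,0,0.0008,0.0012,0.4],[0.2,0,0.0008,0.0015,0.5],[0.2,0,0.0008,0.0018,0.6],[0.2,0,0.0008,0.0021,0.7],[0.2,0,0.0008,0.0024,0.8]]]'>/dev/null
python3 go.py
python3 -m pendant '[[[0.2,0,0,0.0003,0.1],[0.2,0,0,0.0006,0.2],[0.2,0,0,0.0009,0.3],[0.2,0,0,0.0012,0.4],[0.2,0,0,0.0015,0.5],[0.2,0,0,0.0015,0.5],[0.2,0,0,0.0015,0.5],[0.2,0,0,0.0015,0.5]]]'>/dev/null
python3 go.py
```

```text
t 22.3 p [606.67 -29.65 125.19] yaw 2.9662 tilt [ 0.1 -0.2] F [-2.48  2.55  3.16] M [0.588 0.216 0.141] op 0.372 j [-0.16  0.57  1.7  -0.    0.88 -1.55]
gauge xy [20.53 -0.19]
t 23.1 p [606.73 -29.61 123.65] yaw 2.4719 tilt [0.2 0.1] F [-1.83  4.23  3.18] M [ 0.817  0.211 -0.069] op 0.371 j [-0.16  0.57  1.7   0.    0.88 -1.06]
gauge xy [20.58 -0.13]
```

```bash
cat > mz.py <<'E'
import numpy as np
from cell import env
s=env.state(); print('t',round(s['t'],2),'Mz',round(s['moment'][2],3),'tau6',round(s['tau'][5],3),'F',np.round(s['ft_force'],1),'z',round(s['eef_pos'][2],2),'yaw',round(s['tcp_rot'][2],3),'j6',round(s['joints'][5],3),'qv',round(s['qvel'][5],3),'op',round(s['opening'],3))
E
python3 mz.py
python3 -m pendant '[[[0.2,0,0,0.0001,0.025],[0.2,0,0,0.0001,0.05],[0.2,0,0,0.0002,0.075],[0.2,0,0,0.0003,0.1],[0.2,0,0,0.0004,0.125],[0.2,0,0,0.0005,0.15],[0.2,0,0,0.0005,0.175],[0.2,0,0,0.0006,0.2]]]'>/dev/null; python3 mz.py
python3 -m pendant '[[[0.2,0,0,0.0001,0.025],[0.2,0,0,0.0001,0.05],[0.2,0,0,0.0002,0.075],[0.2,0,0,0.0003,0.1],[0.2,0,0,0.0004,0.125],[0.2,0,0,0.0005,0.15],[0.2,0,0,0.0005,0.175],[0.2,0,0,0.0006,0.2]]]'>/dev/null; python3 mz.py
```

```text
t 23.1 Mz -0.069 tau6 -0.069 F [-1.8  4.2  3.2] z 123.65 yaw 2.472 j6 -1.059 qv 0.008 op 0.371
t 23.9 Mz 0.117 tau6 -0.241 F [-1.6  5.3  4.6] z 123.06 yaw 2.268 j6 -0.855 qv 0.247 op 0.37
t 24.7 Mz 0.144 tau6 -0.241 F [-1.4  5.5  4.6] z 122.48 yaw 2.068 j6 -0.655 qv 0.248 op 0.377
```

tau6 is a clean torque signal: 0.24 while running free. I'd expect about 0.40 at slip. I'll continue in guarded steps.

```bash
echo "import sys; sys.exit(int(abs(s['tau'][5])>0.265))" >> mz.py
python3 -m pendant '[[[0.2,0,0,0.0001,0.025],[0.2,0,0,0.0001,0.05],[0.2,0,0,0.0002,0.075],[0.2,0,0,0.0003,0.1],[0.2,0,0,0.0004,0.125],[0.2,0,0,0.0005,0.15],[0.2,0,0,0.0005,0.175],[0.2,0,0,0.0006,0.2]]]'>/dev/null; python3 mz.py &&
python3 -m pendant '[[[0.2,0,0,0.0001,0.025],[0.2,0,0,0.0001,0.05],[0.2,0,0,0.0002,0.075],[0.2,0,0,0.0003,0.1],[0.2,0,0,0.0004,0.125],[0.2,0,0,0.0005,0.15],[0.2,0,0,0.0005,0.175],[0.2,0,0,0.0006,0.2]]]'>/dev/null; python3 mz.py &&
python3 -m pendant '[[[0.2,0,0,0.0001,0.025],[0.2,0,0,0.0001,0.05],[0.2,0,0,0.0002,0.075],[0.2,0,0,0.0003,0.1],[0.2,0,0,0.0004,0.125],[0.2,0,0,0.0005,0.15],[0.2,0,0,0.0005,0.175],[0.2,0,0,0.0006,0.2]]]'>/dev/null; python3 mz.py &&
python3 -m pendant '[[[0.2,0,0,0.0001,0.025],[0.2,0,0,0.0001,0.05],[0.2,0,0,0.0002,0.075],[0.2,0,0,0.0003,0.1],[0.2,0,0,0.0004,0.125],[0.2,0,0,0.0005,0.15],[0.2,0,0,0.0005,0.175],[0.2,0,0,0.0006,0.2]]]'>/dev/null; python3 mz.py
```

```text
t 25.5 Mz 0.188 tau6 -0.241 F [-0.5  4.6  4.8] z 121.86 yaw 1.868 j6 -0.455 qv 0.247 op 0.375
t 26.3 Mz 0.158 tau6 -0.241 F [-1.2  5.4  4.8] z 121.29 yaw 1.668 j6 -0.255 qv 0.25 op 0.372
t 27.1 Mz 0.183 tau6 -0.241 F [-1.5  5.8  3.7] z 120.67 yaw 1.468 j6 -0.055 qv 0.248 op 0.374
t 27.9 Mz 0.218 tau6 -0.241 F [-0.3  5.6  4.3] z 120.09 yaw 1.268 j6 0.145 qv 0.248 op 0.37
```

```bash
cd .;
python3 -m pendant '[[[0.2,0,0,0.0001,0.025],[0.2,0,0,0.0001,0.05],[0.2,0,0,0.0002,0.075],[0.2,0,0,0.0003,0.1],[0.2,0,0,0.0004,0.125],[0.2,0,0,0.0005,0.15],[0.2,0,0,0.0005,0.175],[0.2,0,0,0.0006,0.2]]]'>/dev/null; python3 mz.py &&
python3 -m pendant '[[[0.2,0,0,0.0001,0.025],[0.2,0,0,0.0001,0.05],[0.2,0,0,0.0002,0.075],[0.2,0,0,0.0003,0.1],[0.2,0,0,0.0004,0.125],[0.2,0,0,0.0005,0.15],[0.2,0,0,0.0005,0.175],[0.2,0,0,0.0006,0.2]]]'>/dev/null; python3 mz.py &&
python3 -m pendant '[[[0.2,0,0,0.0001,0.025],[0.2,0,0,0.0001,0.05],[0.2,0,0,0.0002,0.075],[0.2,0,0,0.0003,0.1],[0.2,0,0,0.0004,0.125],[0.2,0,0,0.0005,0.15],[0.2,0,0,0.0005,0.175],[0.2,0,0,0.0006,0.2]]]'>/dev/null; python3 mz.py &&
python3 -m pendant '[[[0.2,0,0,0.0001,0.025],[0.2,0,0,0.0001,0.05],[0.2,0,0,0.0002,0.075],[0.2,0,0,0.0003,0.1],[0.2,0,0,0.0004,0.125],[0.2,0,0,0.0005,0.15],[0.2,0,0,0.0005,0.175],[0.2,0,0,0.0006,0.2]]]'>/dev/null; python3 mz.py
```

```text
t 28.7 Mz 0.148 tau6 -0.241 F [0.3 5.4 5.2] z 119.48 yaw 1.068 j6 0.345 qv 0.248 op 0.372
t 29.5 Mz 0.139 tau6 -0.241 F [0.8 5.7 4.4] z 118.91 yaw 0.868 j6 0.545 qv 0.248 op 0.374
t 30.3 Mz 0.233 tau6 -0.234 F [-0.   6.   4.6] z 118.31 yaw 0.668 j6 0.745 qv 0.249 op 0.373
t 31.1 Mz 0.179 tau6 -0.234 F [-0.3  5.   4.4] z 117.71 yaw 0.468 j6 0.945 qv 0.25 op 0.373
```

```bash
cd .;
python3 -m pendant '[[[0.2,0,0,0.0001,0.025],[0.2,0,0,0.0001,0.05],[0.2,0,0,0.0002,0.075],[0.2,0,0,0.0003,0.1],[0.2,0,0,0.0004,0.125],[0.2,0,0,0.0005,0.15],[0.2,0,0,0.0005,0.175],[0.2,0,0,0.0006,0.2]]]'>/dev/null; python3 mz.py &&
python3 -m pendant '[[[0.2,0,0,0.0001,0.025],[0.2,0,0,0.0001,0.05],[0.2,0,0,0.0002,0.075],[0.2,0,0,0.0003,0.1],[0.2,0,0,0.0004,0.125],[0.2,0,0,0.0005,0.15],[0.2,0,0,0.0005,0.175],[0.2,0,0,0.0006,0.2]]]'>/dev/null; python3 mz.py &&
python3 -m pendant '[[[0.2,0,0,0.0001,0.025],[0.2,0,0,0.0001,0.05],[0.2,0,0,0.0002,0.075],[0.2,0,0,0.0003,0.1],[0.2,0,0,0.0004,0.125],[0.2,0,0,0.0005,0.15],[0.2,0,0,0.0005,0.175],[0.2,0,0,0.0006,0.2]]]'>/dev/null; python3 mz.py
```

```text
t 31.9 Mz 0.229 tau6 -0.139 F [0.2 4.5 5.1] z 117.2 yaw 0.268 j6 1.145 qv 0.249 op 0.371
t 32.7 Mz 0.338 tau6 -0.064 F [-0.3  5.   7.7] z 116.94 yaw 0.069 j6 1.345 qv 0.249 op 0.37
t 33.5 Mz 0.369 tau6 -0.064 F [-1.9  4.5 12.7] z 116.82 yaw -0.131 j6 1.545 qv 0.248 op 0.373
```

Mz has plateaued at 0.34–0.37 N m and the spindle stopped descending. From the rise I estimate slip at 0.24–0.39 rad, inside the 0.1–0.6 window. I'll stop here, ease the downward push, release and lift.

```bash
cd .;
python3 -m pendant '[[[0.2,0,0,-0.0005,0],[0.2,0,0,-0.0008,0],[0.3,0,0,-0.0008,0],[0.4,0,0,-0.0008,0],[0.6,0,0,-0.0008,0],[0.8,0,0,-0.0008,0],[1,0,0,-0.0008,0],[1,0,0,-0.0008,0]]]'>/dev/null; python3 mz.py
python3 -m pendant '[[[1,0,0,0,0],[1,0,0,-0.015,0],[1,0,0,-0.035,0],[1,0,0,-0.06,0],[1,0,0,-0.09,0],[1,-0.03,0,-0.1,0],[1,-0.07,0,-0.1,0],[1,-0.1,0,-0.1,0]]]'>/dev/null; python3 -m pendant '[[[1,-0.02,0,0,0],[1,-0.02,0,0,0],[1,-0.02,0,0,0],[1,-0.02,0,0,0],[1,-0.02,0,0,0],[1,-0.02,0,0,0],[1,-0.02,0,0,0],[1,-0.02,0,0,0]]]'>/dev/null; python3 go.py; python3 kn.py k3.png 143; python3 - <<'E'
import cv2
i=cv2.imread('pics/k3.png'); cv2.imwrite('pics/k3c.png',cv2.resize(i[0:260,160:420],None,fx=2.2,fy=2.2,interpolation=cv2.INTER_CUBIC))
E
```

```text
t 34.3 Mz 0.036 tau6 0.002 F [-0.7  0.1 -0.6] z 116.43 yaw -0.13 j6 1.543 qv -0.001 op 0.683
t 35.9 p [487.82 -14.2  216.44] yaw -0.1302 tilt [-0.2 -0. ] F [-0.3  -0.47  0.22] M [-0.019  0.078 -0.008] op 0.999 j [-0.16  0.3   1.88 -0.    0.96  1.54]
gauge xy [-98.78 -11.58]
red 284 73 8.5 [607.8 -30.5 143. ] z 142.2
red 253 3 13.4 [658.6 -11.8 143. ] z 91.3
bar back x -86.7
-90 -18.6 16.1
-70 -18.9 16.2
-50 -18.9 16.2
-30 -18.9 16.0
-10 -18.9 16.6
```

View pics/k3c.png

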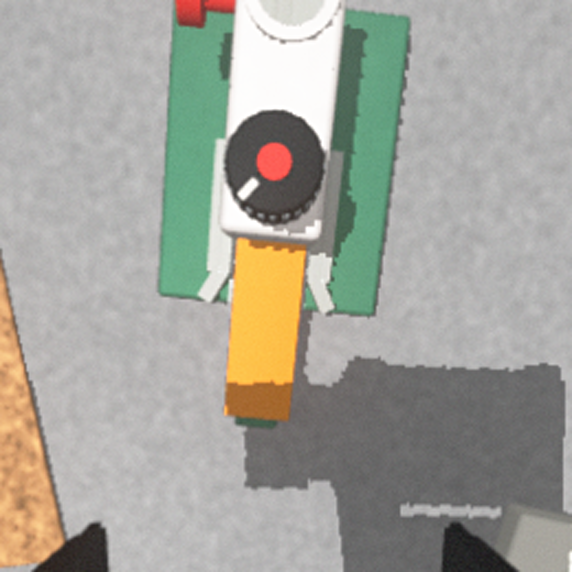

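Last view: the bar is straight between the guides, its back end in the same place as before (x −86.7), the knob is free and nothing is touched. The pin top dropped 10.1 mm over 3.9 rad turned, which gives about 0.35 rad of slip and agrees with the torque estimate. Handing in.

```bash
python3 -c "
from cell import env; print(env.job_done())"
```

```text
the job is handed in; nothing more can be done
None
```

The job is handed in at about 36 s of the 72 s allowed. I loaded the larger amber bar from the cork mat into the green gauge, eased it onto the brass stop, and turned the knob clockwise until the clutch gave. I then let go and backed the arm away.

- **Bar against the stop:** the last force reading on the stop was about 4 N, in 0.7 mm steps. After release the wrist camera put the bar centred on the bed, and its back end was at the same place before and after the knob was turned. The bar's position comes out about 1–2 mm differently between camera poses, which is within the stated calibration.
- **Clutch:** I turned the knob 3.9 rad in total. The wrist torque levelled off at 0.34–0.37 N m and the knob stopped sinking.
- **Amount of slip:** the torque rise suggests 0.24–0.39 rad. The pin's 10.1 mm drop suggests about 0.35 rad. Both are inside the 0.1–0.6 rad window, but I did not read the pin directly because the cameras cannot resolve it.
- **Failed or odd checks:** my first automatic force check gave false stops because of a script bug, and I fixed it before contact. The joint-6 motor torque fell at the slip instead of rising, so its guard did not trip. I stopped on the wrist torque and the knob's height instead.
- **Bystanders:** the arm did not knowingly touch anything else. I did not re-measure every other item at the end.

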